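# Put the mixed-up tap holders back on their own stands

### The job

The three tap holders are standing on each other's stands. Swap them round so that each stands upright in the middle of the square stand of its own size: the smallest holder on the smallest square stand, the middle one on the middle stand, the largest on the largest. The round stand is free for parking one on the way and ends up empty; keep the holders upright and leave the tin, the chuck key and the brush where they are.

Things in the scene. Friction and masses are not known exactly. Their poses are not given: they have to be found in the camera images.
- holder_small: small tap holder (the smallest of the three): upright round dark steel piece, 56 mm tall, with a plain cylindrical collar 32 mm in diameter from 15 to 46 mm above its underside (the place to grip, from above, any yaw), a foot 26 mm in diameter below it and a narrower nose 21 mm in diameter above it up to the top. Loose, 0.15 to 0.25 kg. Origin: centre of the underside, z axis up the middle.
- holder_medium: medium tap holder (the middle-sized of the three): upright round dark steel piece, 66 mm tall, with a plain cylindrical collar 44 mm in diameter from 15 to 46 mm above its underside (the place to grip, from above, any yaw), a foot 35 mm in diameter below it and a narrower nose 29 mm in diameter above it up to the top. Loose, 0.25 to 0.42 kg. Origin: centre of the underside, z axis up the middle.
- holder_large: large tap holder (the largest of the three): upright round dark steel piece, 76 mm tall, with a plain cylindrical collar 58 mm in diameter from 15 to 46 mm above its underside (the place to grip, from above, any yaw), a foot 46 mm in diameter below it and a narrower nose 38 mm in diameter above it up to the top. Loose, 0.44 to 0.72 kg. Origin: centre of the underside, z axis up the middle.
- stand_small: small square stand (the smallest of the three square ones): flat blue steel block 66 x 66 mm, 20 mm high, fixed to the bench, its own yaw; home of the small tap holder. Origin: centre of its underside on the bench; flat top 20 mm above it.
- stand_medium: medium square stand (the middle-sized of the three square ones): flat blue steel block 86 x 86 mm, 20 mm high, fixed to the bench, its own yaw; home of the medium tap holder. Origin: centre of its underside on the bench; flat top 20 mm above it.
- stand_large: large square stand (the largest of the three square ones): flat blue steel block 106 x 106 mm, 20 mm high, fixed to the bench, its own yaw; home of the large tap holder. Origin: centre of its underside on the bench; flat top 20 mm above it.
- stand_round: round stand: flat blue steel disc 80 mm in diameter, 20 mm high, fixed to the bench; empty at the start, free for parking a holder on the way. Origin: centre of its underside on the bench; flat top 20 mm above it.
- tin: bystander: closed tin standing upright, 79 mm in diameter, 76 mm tall, dark with a grey band and a metal lid; loose. Origin: centre of its underside.
- chuck_key: bystander: T-shaped steel chuck key lying flat, shaft about 105 mm long along its x axis, cross bar 130 mm along its y axis at the -x end, 20 mm high; loose. Origin: on the bench under the shaft, 45 mm from the cross bar.
- brush: bystander: flat hand brush lying down, about 190 mm long along its x axis (wooden handle to -x, dark bristles to +x), 46 mm wide, 20 mm high; loose. Origin: on the bench at 95 mm from either end.
Mind the look-alikes: they are no part of the job. Leave any purple or yellow look-alike of the holder_large alone.

How it is judged (in metres and radians):
At the end, for the whole second after the job is handed in: Each tap holder rests, released and still, upright (within 0.1 rad) on the top of the square stand of its own size, its middle within 12 mm of the stand's middle (so the round stand is empty) (horizontal distance between holder_small and stand_small below 0.012 m and z of holder_small in the frame of stand_small between 0.016 and 0.024 m and angle between each of holder_small, holder_medium, holder_large's own z axis and vertical below 0.1 rad and linear speed of each of holder_small, holder_medium, holder_large below 0.02 m/s and angular speed of each of holder_small, holder_medium, holder_large below 0.2 rad/s and horizontal distance between holder_medium and stand_medium below 0.012 m and z of holder_medium in the frame of stand_medium between 0.016 and 0.024 m and horizontal distance between holder_large and stand_large below 0.012 m and z of holder_large in the frame of stand_large between 0.016 and 0.024 m); the robot touches nothing.
It fails at once if a tap holder is tipped over (more than 45 degrees) (angle between any of holder_small, holder_medium, holder_large's own z axis and vertical above 0.8 rad).
It fails at once if the tin, the chuck key or the brush is shifted by more than 20 mm (distance of any of tin, chuck_key, brush from where it was at the start of the episode above 0.02 m).
It also fails if it takes over 99 s, if anything falls off the work surface, if the arm or the gripper's body presses on something with over 40 N, if the wrist force passes 120 N, or if a joint passes its speed limit or range.

### The arm

A 6-joint arm with a two-finger parallel gripper is mounted at the origin on the work surface. World frame = base frame: x ahead of the robot, y to its left, z up, the work surface at z = 0. Lengths are in m, angles in degrees, forces in N, time in s.
With the tool pointing down it reaches from about 0.35 to 0.875 m from the base axis. Payload 4.2 kg.
Tool frame: the origin (TCP) lies between the finger pads; the fingertips stand bot.tcp_to_tips ahead of it and the grasp point (between the pads) lies 8 mm behind it (bot.tcp_to_tips is the distance from the TCP to the fingertips, in m); z points along the fingers, y is the line along which they close (so a half turn about z gives the same grasp; the last joint's range is limited). The gripper opens to 87 mm and grips with 3 to 60 N. Pads are 19 mm wide; open, the fingers measure 117 mm over their backs; the gripper's body (75 mm by 190 mm) begins 51 mm behind the grasp point.
Start: joints at [14.817, 22.042, 0.453, 0, -68.411, -14.817], TCP at [0.625, 0, 0.234] pointing down, gripper open.
Joint ranges: [-179.83, 179.83], [-69.29, 118.12], [-61.27, 80.66], [-181.25, 117.63], [-171.15, -9.14], [-177.46, 177.46]. Speed limits (degrees/s): [159.86, 159.86, 180, 180, 180, 180].

### API

Orientations are given as [roll, pitch, yaw] about the fixed x, y, z axes, in that order (R = Rz(yaw) Ry(pitch) Rx(roll)).
In Python, from cell import readout, eyes, bot gives the robot as it stands. The module is installed in compiled form; this text tells all that it offers.
- The arm moves only by the tool arm_command, never from a script. Its argument "rows" is a list of rows, each a list of 5 numbers: the opening, from -1 (shut) to 1 (fully open), then the shift along the tool's x, y, z normalised to -1 to 1, where 1 is 0.3 m, then the turn about the tool's z normalised to -1 to 1, where 1 is 45 degrees. A call has 1 to 5 rows; each row is the pose to reach, as a shift and turn from the pose commanded when the call began, along the tool's axes at that moment; what a row does not reach only later rows make up. A row lasts 1/10 s, in which the tool goes at most 50 mm and 8.59 degrees, less where a joint would pass 70% of its speed; a pose out of reach is approached as far as the arm can. A call with a number of a shift or a turn outside -1 to 1 is refused whole. A call with a gripper value outside its range is refused whole. The fingers move at their own pace and stop on an object; the grip force is fixed at half the most. Time passes only in rows, so rows that repeat a pose let the fingers close. It gives the time, the measured TCP pose, the force, the opening and the grip force at its end, in the units of the state.
- readout.state(): the state, without advancing time (a new reading comes with each control period).
- eyes.grab_frame(name): name is "scene" or "side" or "wrist"; returns a dict with "color" (400x640x3 uint8, red, green, blue), "z_map" (400x640 float32, m along the optical axis (not along the pixel's ray), 0 where there is no reading), "fov_y" (degrees; the focal length in pixels is half the picture's height over the tangent of half this angle, whatever the lens; pixels are square), "cx", "cy" (the principal point, pixels), "origin" and "attitude" of the camera in the world. Camera axes: x right, y up, looking along -z (the intrinsics and any distortion apply to the point x, -y, -z); pixel columns grow to the right and rows downward; lengths in m; the calibration is good to about 2 mm. The wrist camera is an equidistant fisheye: a pixel r from the principal point sees the ray r / f radians off the axis. A picture is of the moment at which its call begins.
- bot.finish_job(): hands the job in; it is judged then, once.
The state is a dict: "clock": time; "joint_positions": joint angles; "qd": joint speeds; "joint_torque": joint torques, N m; "position": TCP position; "eef_rot": TCP orientation; "contact_force": force on the tool from outside, world axes, zero at the start; "ft_torque": the same for the moment, N m; "gripper_width": opening from 0.0 (shut) to 1.0 (fully open); "grasp_force": force on a finger pad.
Only numpy, scipy, OpenCV 4.12 (cv2) and the standard library are available. Lean on these libraries where they do the work, as an engineer would, in place of code of your own. Each camera call takes 0.05 s, during which the arm holds its last target. There are 200 camera calls.

## Working session

There is one attempt and no reset: what is moved stays moved. The work goes in short steps, Python scripts to look and compute and a tool call to move; the robot and the scene stay as the last step left them, time stands still between calls to the robot, and variables do not carry over. Pictures are saved under pics/ and viewed, at most 14 in all, crops included, and the job is handed in when it is done.

Besides the shell and the picture viewer there is one more tool, called after "Request:" by a JSON object that holds its "name" and its "arguments", one argument or row to a line. arm_command: Moves the arm, as the interface text tells. Scaled input: -1 to 1 covers 0.3 m each way for a shift and 45 degrees each way for a turn. Its arguments: {"type":"object","properties":{"rows":{"type":"array","items":{"type":"array","items":{"type":"number","minimum":-1,"maximum":1}}}},"required":["rows"]}

```bash
mkdir -p pics; python3 - <<'E'
from cell import readout, eyes, bot
import cv2, numpy as np
print(readout.state(), bot.tcp_to_tips)
for n in ("scene","side"):
    f=eyes.grab_frame(n); cv2.imwrite(f"pics/{n}0.png",f["color"][...,::-1]); np.savez(f"{n}0.npz",**f)
    print(n,f["fov_y"],f["cx"],f["cy"],f["origin"],f["attitude"],{k:v for k,v in f.items() if k not in("color","z_map")}.keys())
E
```

```text
{'clock': 0.0, 'joint_positions': array([ 1.48176418e+01,  2.20927798e+01,  3.77453176e-01, -2.91562563e-02,
       -6.84108226e+01, -1.48174433e+01]), 'qd': array([-0.01403238,  0.0130748 ,  0.02171369,  0.05857103,  0.03990226,
        0.04754746]), 'joint_torque': array([ 5.69075401e-04, -3.90661991e+01,  1.87403029e+01,  4.22001421e+00,
        1.09914420e-02, -1.81494070e-04]), 'position': array([6.24406425e-01, 2.86236014e-05, 2.32421992e-01]), 'eef_rot': array([ 1.79871116e+02, -6.07565472e-03, -9.00105525e+01]), 'contact_force': array([-0.13720289, -1.02629133, -0.11888402]), 'ft_torque': array([-0.01084943, -0.04029613,  0.00291624]), 'grasp_force': 0.0, 'gripper_width': 0.999510102615223} 0.011
scene 50.3015366577555 323.83479713631397 201.55523133007125 [ 0.94681837 -0.39492694  0.8741335 ] [36.71111453  0.30888238 37.57881762] dict_keys(['fov_y', 'cx', 'cy', 'origin', 'attitude'])
side 42.957662436453745 318.4283037484019 202.67790925726933 [ 0.42605502 -1.04445103  0.7786081 ] [57.59294287 -1.17996023 -5.34816579] dict_keys(['fov_y', 'cx', 'cy', 'origin', 'attitude'])
```

View pics/scene0.png

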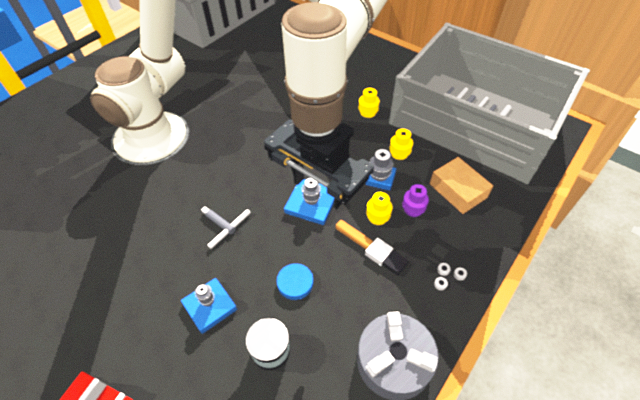

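View pics/side0.png

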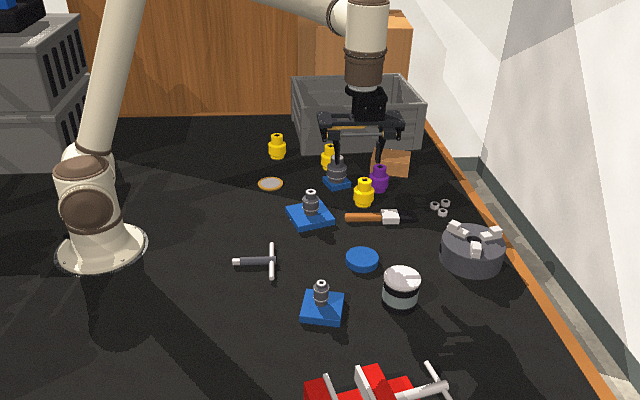

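Scene view: square stands at (310,201), (208,305), (381,170), each with a grey holder. The round stand is at (295,282), tin at (268,343), key at (228,228) and brush at (370,245). Yellow look-alikes are at (379,208) and (402,143), with a purple one at (416,200), close to the far stand. Side view agrees.

```bash
cat > h.py <<'E'
import numpy as np, cv2
from scipy.spatial.transform import Rotation as R
def cloud(f):
    h,w=f["z_map"].shape; fl=h/2/np.tan(np.radians(float(f["fov_y"]))/2)
    v,u=np.mgrid[:h,:w]; z=f["z_map"]
    p=np.stack([(u-f["cx"])/fl*z,-(v-f["cy"])/fl*z,-z],-1)
    P=p@R.from_euler("xyz",f["attitude"],degrees=True).as_matrix().T+f["origin"]
    P[z==0]=np.nan
    return P
def blue(f):
    hsv=cv2.cvtColor(f["color"],cv2.COLOR_RGB2HSV)
    return (hsv[...,0]>95)&(hsv[...,0]<125)&(hsv[...,1]>130)&(hsv[...,2]>60)
def tops(f,P):
    m=blue(f)&(np.abs(P[...,2]-.02)<.006)
    n,l,s,c=cv2.connectedComponentsWithStats(m.astype(np.uint8))
    for i in range(1,n):
        if s[i,4]>60:
            q=P[l==i]; r=cv2.minAreaRect((q[:,:2]*1000).astype(np.float32))
            yield c[i].round(),s[i,4],np.round(r[0],1),np.round(r[1],1),round(r[2],1),np.nanmedian(q[:,2]).round(4)
E
python3 - <<'E'
from h import *
for n in ("scene","side"):
    f=dict(np.load(n+"0.npz")); P=cloud(f)
    print(n,"bench z",np.nanmedian(P[250:260,:150,2]) )
    for t in tops(f,P): print(*t)
    # tall objects clusters in 0.05..0.11
    hsv=cv2.cvtColor(f["color"],cv2.COLOR_RGB2HSV)
    m=(P[...,2]>.03)&(P[...,2]<.115)&(P[...,0]>.25)&(P[...,0]<1.0)&(abs(P[...,1])<.5)
    k,l,s,c=cv2.connectedComponentsWithStats(m.astype(np.uint8))
    for i in range(1,k):
        if s[i,4]>40:
            q=P[l==i]; zt=np.percentile(q[:,2],98); t=q[q[:,2]>zt-.004]
            print("tall",c[i].round(),s[i,4],"zt",zt.round(4),"topc",t[:,:2].mean(0).round(4),"ext",np.ptp(q[:,:2],axis=0).round(3),"col",np.median(f["color"][l==i],0))
E
cat > crop.py <<'E'
E
python3 -c "
import cv2
a=cv2.imread('pics/scene0.png')[80:360,170:480]
cv2.imwrite('pics/c0.png',cv2.resize(a,None,fx=2.1,fy=2.1,interpolation=cv2.INTER_CUBIC))"; rm crop.py
```

```text
scene bench z 3.163340902501144e-05
[383. 180.] 172 [618.6 269.9] [63.7 69. ] 20.4 0.019
[309. 204.] 905 [522.3  93.4] [107.6 105.9] 17.9 0.0195
[294. 280.] 949 [ 633.6 -101.5] [77.4 78.9] 41.2 0.0196
[208. 306.] 1240 [ 522.1 -256.4] [86.  86.8] 76.2 0.0197
tall [368. 100.] 355 zt 0.0778 topc [0.4451 0.4652] ext [0.059 0.057] col [255. 247.   0.]
tall [466. 135.] 3754 zt 0.1143 topc [0.7435 0.4755] ext [0.414 0.038] col [130. 130. 122.]
tall [401. 141.] 409 zt 0.0782 topc [0.6098 0.3789] ext [0.058 0.058] col [255. 250.   0.]
tall [381. 164.] 516 zt 0.0984 topc [0.6156 0.2647] ext [0.058 0.055] col [132. 130. 136.]
tall [462. 181.] 1586 zt 0.0523 topc [0.8007 0.3566] ext [0.138 0.117] col [238. 182. 106.]
tall [310. 191.] 357 zt 0.0881 topc [0.5248 0.0927] ext [0.044 0.042] col [160. 159. 167.]
tall [416. 198.] 508 zt 0.0779 topc [0.7377 0.2358] ext [0.058 0.052] col [173.5  73.  213.5]
tall [379. 206.] 517 zt 0.0786 topc [0.6797 0.1618] ext [0.059 0.054] col [255. 255.   0.]
tall [204. 294.] 289 zt 0.0788 topc [ 0.518  -0.2533] ext [0.032 0.032] col [174. 180. 188.]
tall [397. 355.]
[... 1098 characters left out ...]
.7093 0.1965] ext [0.215 0.284] col [149.  106.5  67. ]
tall [310. 201.] 331 zt 0.0902 topc [0.5258 0.0919] ext [0.043 0.04 ] col [78. 75. 78.]
tall [473. 246.] 2622 zt 0.0865 topc [ 0.8992 -0.1147] ext [0.15  0.151] col [117. 112. 116.]
tall [401. 285.] 1307 zt 0.0802 topc [ 0.6914 -0.2476] ext [0.078 0.081] col [182. 171. 167.]
tall [321. 291.] 317 zt 0.0797 topc [ 0.5195 -0.2534] ext [0.032 0.029] col [88. 85. 89.]
tall [433. 381.] 365 zt 0.0471 topc [ 0.6905 -0.4928] ext [0.077 0.064] col [199. 187. 182.]
tall [368. 373.] 457 zt 0.0848 topc [ 0.5661 -0.4857] ext [0.049 0.035] col [236.  50.  41.]
tall [318. 380.] 145 zt 0.0854 topc [ 0.5044 -0.4923] ext [0.043 0.016] col [166.  36.  31.]
```

View pics/c0.png

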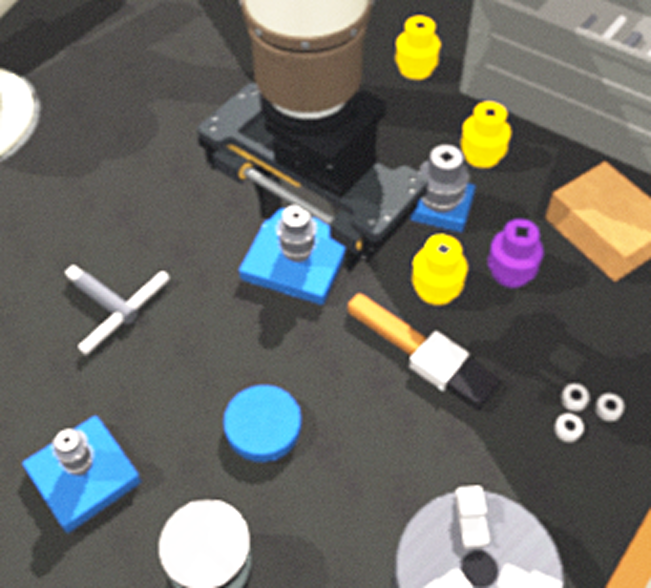

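The measurements match the given sizes. The large holder is on stand_small, the medium on stand_large and the small on stand_medium. I'll refine the holder centres with collar fits.

```bash
cat >> h.py <<'E'
from scipy.optimize import least_squares
def holder(P,c0,r,zb=.02):
    q=P[(np.hypot(P[...,0]-c0[0],P[...,1]-c0[1])<r+.008)&(P[...,2]>zb+.018)&(P[...,2]<zb+.042)]
    s=least_squares(lambda c:np.hypot(*(q[:,:2]-c).T)-r,c0,loss="soft_l1",f_scale=.001)
    return s.x.round(4),len(q),np.sqrt(np.mean(s.fun**2)).round(4)
E
python3 - <<'E'
from h import *
from cell import readout
for n in ("scene","side"):
    f=dict(np.load(n+"0.npz")); P=cloud(f)
    for k,c,r in(("L",(.6156,.2647),.029),("M",(.525,.0925),.022),("S",(.519,-.2535),.016)): print(n,k,*holder(P,c,r))
print(readout.state()["position"])
E
```

```text
scene L [0.6145 0.2663] 121 0.0012
scene M [0.5236 0.0946] 107 0.001
scene S [ 0.5175 -0.2526] 89 0.0007
side L [0.6172 0.2675] 135 0.0023
side M [0.5261 0.0956] 114 0.0019
side S [ 0.5199 -0.2512] 134 0.0011
[6.24479466e-01 3.44131099e-05 2.32564603e-01]
```

Request:
{"name": "arm_command", "arguments": {
  "rows": [
    [1, -0.88, 0.03, 0, 0],
    [1, -0.88, 0.03, 0, 0],
    [1, -0.88, 0.03, 0, 0],
    [1, -0.88, 0.03, 0, 0],
    [1, -0.88, 0.03, 0, 0]
  ]
}}

```text
clock: 0.6
position: [0.6159, 0.2517, 0.2331]
eef_rot: [180.0, -0.0, -90.0]
contact_force: [1.4, 0.4, 0.1]
gripper_width: 1.004
grasp_force: 0.0
```

Request:
{"name": "arm_command", "arguments": {
  "rows": [
    [1, -0.007, 0, 0, 0],
    [1, -0.007, 0, 0.15, 0],
    [1, -0.007, 0, 0.3, 0],
    [1, -0.007, 0, 0.4, 0],
    [1, -0.007, 0, 0.4, 0]
  ]
}}

```text
clock: 1.1
position: [0.6131, 0.2496, 0.1076]
eef_rot: [179.4, -0.3, -90.1]
contact_force: [-0.9, -0.7, -1.2]
gripper_width: 1.005
grasp_force: 0.0
```

```bash
python3 - <<'E'
from cell import readout, eyes
import cv2
print(readout.state()["position"])
f=eyes.grab_frame("scene"); cv2.imwrite("pics/w1.png",cv2.resize(f["color"][90:240,280:480,::-1],None,fx=3,fy=3))
E
```

```text
[0.61310624 0.24959362 0.10757204]
```

View pics/w1.png

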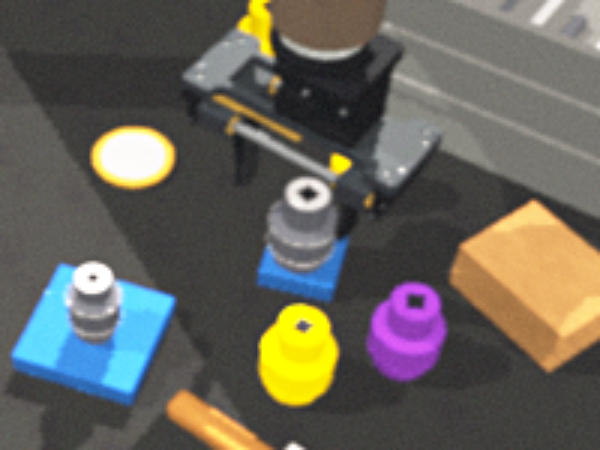

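The fingers are above the large holder, which shows at (300,225) in the crop. The arm stopped about 15 mm short in y, so I'll correct while high before going down.

Request:
{"name": "arm_command", "arguments": {
  "rows": [
    [1, -0.05, -0.005, 0, 0],
    [1, -0.05, -0.005, 0, 0],
    [1, -0.05, -0.005, 0, 0],
    [1, -0.05, -0.005, 0, 0]
  ]
}}

```text
clock: 1.55
position: [0.6183, 0.2674, 0.1149]
eef_rot: [-179.9, 0.1, -90.0]
contact_force: [-0.4, -0.2, 0.8]
gripper_width: 1.0
grasp_force: 0.0
```

Request:
{"name": "arm_command", "arguments": {
  "rows": [
    [1, 0.004, 0.006, 0.08, 0],
    [1, 0.004, 0.006, 0.16, 0],
    [1, 0.004, 0.006, 0.2, 0],
    [1, 0.004, 0.006, 0.23, 0],
    [1, 0.004, 0.006, 0.23, 0]
  ]
}}

```text
clock: 2.05
position: [0.6158, 0.2654, 0.0437]
eef_rot: [179.9, -0.1, -90.0]
contact_force: [-0.7, -0.8, 0.3]
gripper_width: 1.0
grasp_force: 0.0
```

Request:
{"name": "arm_command", "arguments": {
  "rows": [
    [0, 0, 0, 0, 0],
    [-0.5, 0, 0, 0, 0],
    [-1, 0, 0, 0, 0],
    [-1, 0, 0, 0, 0],
    [-1, 0, 0, 0, 0]
  ]
}}

```text
clock: 2.55
position: [0.6157, 0.2657, 0.045]
eef_rot: [180.0, -0.0, -90.0]
contact_force: [-2.8, 0.1, 2.1]
gripper_width: 0.655
grasp_force: 30.0
```

Request:
{"name": "arm_command", "arguments": {
  "rows": [
    [-1, 0, 0, 0, 0],
    [-1, 0, 0, 0, 0],
    [-1, 0, 0, 0, 0],
    [-1, 0, 0, 0, 0],
    [-1, 0, 0, 0, 0]
  ]
}}

```text
clock: 3.05
position: [0.6158, 0.2657, 0.045]
eef_rot: [180.0, -0.0, -90.0]
contact_force: [-4.1, -0.2, 4.9]
gripper_width: 0.661
grasp_force: 30.0
```

Request:
{"name": "arm_command", "arguments": {
  "rows": [
    [-1, 0, 0, -0.05, 0],
    [-1, 0, 0, -0.15, 0],
    [-1, 0, 0, -0.28, 0],
    [-1, 0, 0, -0.4, 0],
    [-1, 0, 0, -0.4, 0]
  ]
}}

```text
clock: 3.55
position: [0.6197, 0.2673, 0.1712]
eef_rot: [-179.3, 0.4, -89.9]
contact_force: [1.5, 0.9, -3.3]
gripper_width: 0.655
grasp_force: 30.0
```

Request:
{"name": "arm_command", "arguments": {
  "rows": [
    [-1, 0.08, 0, 0, 0],
    [-1, 0.2, -0.02, 0, 0],
    [-1, 0.33, -0.03, 0, 0],
    [-1, 0.46, -0.05, 0, 0],
    [-1, 0.59, -0.06, 0, 0]
  ]
}}

```text
clock: 4.05
position: [0.6329, 0.0863, 0.1619]
eef_rot: [179.8, -0.1, -90.0]
contact_force: [0.0, -1.1, -4.2]
gripper_width: 0.658
grasp_force: 30.0
```

Request:
{"name": "arm_command", "arguments": {
  "rows": [
    [-1, 0.13, 0, 0, 0],
    [-1, 0.28, 0, 0, 0],
    [-1, 0.43, 0, 0, 0],
    [-1, 0.56, 0, 0, 0],
    [-1, 0.637, 0, 0, 0]
  ]
}}

```text
clock: 4.55
position: [0.6319, -0.106, 0.1619]
eef_rot: [179.7, 0.0, -90.2]
contact_force: [0.7, 0.4, -5.1]
gripper_width: 0.655
grasp_force: 30.0
```

Request:
{"name": "arm_command", "arguments": {
  "rows": [
    [-1, 0, 0, 0, 0],
    [-1, 0, 0, 0, 0],
    [-1, 0, 0, 0, 0],
    [-1, 0, 0, 0, 0]
  ]
}}

```text
clock: 4.95
position: [0.6339, -0.1014, 0.1639]
eef_rot: [179.9, 0.0, -89.9]
contact_force: [0.1, -0.3, -4.9]
gripper_width: 0.657
grasp_force: 30.0
```

```bash
python3 - <<'E'
from h import *
from cell import readout, eyes
f=eyes.grab_frame("scene");np.savez("scene1.npz",**f); P=cloud(f)
print(readout.state()["position"])
for t in tops(f,P): print(*t)
f=eyes.grab_frame("side"); P=cloud(f); cv2.imwrite("pics/s1.png",f["color"][...,::-1])
for t in tops(f,P): print(*t)
E
```

```text
[ 0.63406685 -0.10133467  0.16418366]
[381. 174.] 502 [617.8 270. ] [65.3 69.2] 19.8 0.0194
[325. 201.] 459 [551.3 104.1] [ 47.5 107.2] 18.9 0.0193
[294. 280.] 953 [ 633.3 -101.4] [77.5 79. ] 40.1 0.0195
[208. 306.] 1236 [ 521.6 -256.2] [86.1 88.8] 76.1 0.0196
[309. 216.] 728 [523.9  94.7] [107.2 112.6] 17.4 0.0215
[362. 257.] 602 [ 634.  -102.3] [79.7 78.9] 63.3 0.0213
[322. 307.] 1020 [ 523.3 -257. ] [90.7 85.9] 76.5 0.0211
```

View pics/s1.png

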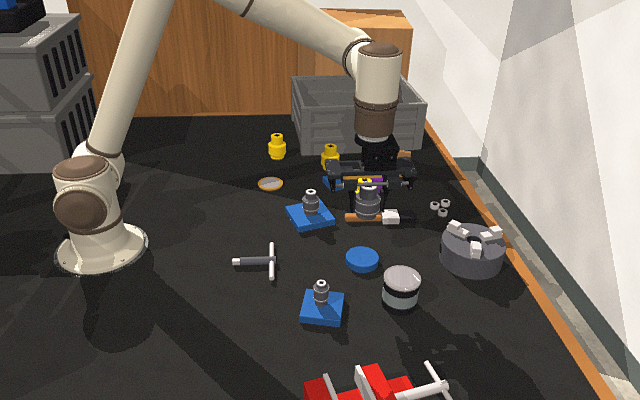

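The large holder is held upright in the gripper at (367,203), over the round stand. Now I'll lower it.

Request:
{"name": "arm_command", "arguments": {
  "rows": [
    [-1, 0, 0, 0.1, 0],
    [-1, 0, 0, 0.2, 0],
    [-1, 0, 0, 0.3, 0],
    [-1, 0, 0, 0.36, 0],
    [-1, 0, 0, 0.37, 0]
  ]
}}

```text
clock: 5.55
position: [0.6322, -0.1017, 0.0506]
eef_rot: [179.7, 0.0, -90.0]
contact_force: [-1.5, -0.3, -3.7]
gripper_width: 0.66
grasp_force: 30.0
```

Request:
{"name": "arm_command", "arguments": {
  "rows": [
    [-1, 0, 0, 0.01, 0],
    [-1, 0, 0, 0.02, 0],
    [-1, 0, 0, 0.025, 0],
    [-1, 0, 0, 0.025, 0],
    [-1, 0, 0, 0.025, 0]
  ]
}}

```text
clock: 6.05
position: [0.6345, -0.1023, 0.0467]
eef_rot: [-179.9, 0.0, -90.0]
contact_force: [0.3, 0.6, -4.1]
gripper_width: 0.654
grasp_force: 30.0
```

Still carrying weight (−4 N), so it isn't resting yet. Going about 2 mm lower.

Request:
{"name": "arm_command", "arguments": {
  "rows": [
    [-1, 0, 0, 0.003, 0],
    [-1, 0, 0, 0.005, 0],
    [-1, 0, 0, 0.006, 0],
    [-1, 0, 0, 0.006, 0],
    [-1, 0, 0, 0.006, 0]
  ]
}}

```text
clock: 6.55
position: [0.6343, -0.1024, 0.045]
eef_rot: [-180.0, -0.0, -90.0]
contact_force: [-2.2, 0.9, 1.5]
gripper_width: 0.656
grasp_force: 30.0
```

Request:
{"name": "arm_command", "arguments": {
  "rows": [
    [0.5, 0, 0, 0, 0],
    [1, 0, 0, 0, 0],
    [1, 0, 0, 0, 0],
    [1, 0, 0, 0, 0],
    [1, 0, 0, 0, 0]
  ]
}}

```text
clock: 7.05
position: [0.6344, -0.1023, 0.0443]
eef_rot: [-180.0, -0.0, -90.0]
contact_force: [0.0, 0.2, 0.6]
gripper_width: 0.973
grasp_force: 0.0
```

Request:
{"name": "arm_command", "arguments": {
  "rows": [
    [1, 0, 0, -0.05, 0],
    [1, 0, 0, -0.15, 0],
    [1, 0, 0, -0.3, 0],
    [1, 0, 0, -0.42, 0],
    [1, 0, 0, -0.42, 0]
  ]
}}

```text
clock: 7.55
position: [0.6378, -0.1026, 0.1772]
eef_rot: [-179.2, -0.1, -89.9]
contact_force: [-0.3, -0.2, 0.6]
gripper_width: 0.996
grasp_force: 0.0
```

Request:
{"name": "arm_command", "arguments": {
  "rows": [
    [1, 0.12, 0.09, 0, 0],
    [1, 0.25, 0.19, 0, 0],
    [1, 0.37, 0.29, 0, 0],
    [1, 0.5, 0.387, 0, 0],
    [1, 0.5, 0.387, 0, 0]
  ]
}}

```text
clock: 8.05
position: [0.5141, -0.2555, 0.1697]
eef_rot: [179.9, 0.0, -90.3]
contact_force: [0.2, 0.7, 0.4]
gripper_width: 1.003
grasp_force: 0.0
```

Request:
{"name": "arm_command", "arguments": {
  "rows": [
    [1, 0, 0, 0.1, 0],
    [1, 0, 0, 0.2, 0],
    [1, 0, 0, 0.2, 0],
    [1, 0, 0, 0.2, 0],
    [1, 0, 0, 0.2, 0]
  ]
}}

```text
clock: 8.55
position: [0.5195, -0.2524, 0.1117]
eef_rot: [-179.8, -0.1, -89.9]
contact_force: [0.2, -1.0, 1.1]
gripper_width: 1.002
grasp_force: 0.0
```

Request:
{"name": "arm_command", "arguments": {
  "rows": [
    [1, 0, 0, 0.08, 0],
    [1, 0, 0, 0.16, 0],
    [1, 0, 0, 0.2, 0],
    [1, 0, 0, 0.22, 0],
    [1, 0, 0, 0.22, 0]
  ]
}}

```text
clock: 9.05
position: [0.5184, -0.2523, 0.0445]
eef_rot: [-180.0, -0.0, -90.0]
contact_force: [0.0, 0.1, 0.1]
gripper_width: 1.001
grasp_force: 0.0
```

Request:
{"name": "arm_command", "arguments": {
  "rows": [
    [0, 0, 0, 0, 0],
    [-0.5, 0, 0, 0, 0],
    [-1, 0, 0, 0, 0],
    [-1, 0, 0, 0, 0],
    [-1, 0, 0, 0, 0]
  ]
}}

```text
clock: 9.55
position: [0.5182, -0.2524, 0.0445]
eef_rot: [-180.0, -0.0, -90.0]
contact_force: [0.3, 0.5, -0.8]
gripper_width: 0.633
grasp_force: 0.0
```

Request:
{"name": "arm_command", "arguments": {
  "rows": [
    [-1, 0, 0, 0, 0],
    [-1, 0, 0, 0, 0],
    [-1, 0, 0, 0, 0],
    [-1, 0, 0, 0, 0],
    [-1, 0, 0, 0, 0]
  ]
}}

```text
clock: 10.05
position: [0.5181, -0.2523, 0.0442]
eef_rot: [-180.0, -0.0, -90.0]
contact_force: [-0.2, 0.6, -0.8]
gripper_width: 0.362
grasp_force: 30.0
```

Request:
{"name": "arm_command", "arguments": {
  "rows": [
    [-1, 0, 0, -0.05, 0],
    [-1, 0, 0, -0.15, 0],
    [-1, 0, 0, -0.28, 0],
    [-1, 0, 0, -0.43, 0],
    [-1, 0, 0, -0.43, 0]
  ]
}}

```text
clock: 10.55
position: [0.5218, -0.2537, 0.1802]
eef_rot: [-179.2, -0.3, -89.9]
contact_force: [0.7, -1.0, -0.4]
gripper_width: 0.354
grasp_force: 30.0
```

Request:
{"name": "arm_command", "arguments": {
  "rows": [
    [-1, -0.08, -0.02, 0, 0],
    [-1, -0.2, -0.04, 0, 0],
    [-1, -0.33, -0.06, 0, 0],
    [-1, -0.46, -0.09, 0, 0],
    [-1, -0.58, -0.11, 0, 0]
  ]
}}

```text
clock: 11.05
position: [0.5508, -0.0767, 0.1725]
eef_rot: [179.9, 0.0, -90.0]
contact_force: [0.1, 0.3, -1.9]
gripper_width: 0.359
grasp_force: 30.0
```

Request:
{"name": "arm_command", "arguments": {
  "rows": [
    [-1, -0.13, -0.02, 0, 0],
    [-1, -0.26, -0.04, 0, 0],
    [-1, -0.39, -0.06, 0, 0],
    [-1, -0.52, -0.09, 0, 0],
    [-1, -0.65, -0.11, 0, 0]
  ]
}}

```text
clock: 11.55
position: [0.5838, 0.1182, 0.1724]
eef_rot: [179.9, -0.0, -90.0]
contact_force: [1.0, 0.8, -1.8]
gripper_width: 0.359
grasp_force: 30.0
```

Request:
{"name": "arm_command", "arguments": {
  "rows": [
    [-1, -0.13, -0.04, 0, 0],
    [-1, -0.26, -0.07, 0, 0],
    [-1, -0.39, -0.09, 0, 0],
    [-1, -0.48, -0.11, 0, 0],
    [-1, -0.51, -0.113, 0, 0]
  ]
}}

```text
clock: 12.05
position: [0.6177, 0.2724, 0.1715]
eef_rot: [179.9, -0.0, -89.9]
contact_force: [0.0, -1.2, -1.5]
gripper_width: 0.357
grasp_force: 30.0
```

Request:
{"name": "arm_command", "arguments": {
  "rows": [
    [-1, 0, 0, 0, 0],
    [-1, 0, 0, 0, 0],
    [-1, 0, 0, 0, 0],
    [-1, 0, 0, 0, 0]
  ]
}}

```text
clock: 12.45
position: [0.6179, 0.2684, 0.1735]
eef_rot: [180.0, -0.0, -90.1]
contact_force: [0.7, 0.9, -1.7]
gripper_width: 0.356
grasp_force: 30.0
```

Request:
{"name": "arm_command", "arguments": {
  "rows": [
    [-1, -0.003, 0, 0.1, 0],
    [-1, -0.003, 0, 0.22, 0],
    [-1, -0.003, 0, 0.33, 0],
    [-1, -0.003, 0, 0.4, 0],
    [-1, -0.003, 0, 0.41, 0]
  ]
}}

```text
clock: 12.95
position: [0.6161, 0.2686, 0.0469]
eef_rot: [179.7, -0.2, -90.1]
contact_force: [-0.0, -0.6, -1.2]
gripper_width: 0.356
grasp_force: 30.0
```

Request:
{"name": "arm_command", "arguments": {
  "rows": [
    [-1, 0, 0, 0.008, 0],
    [-1, 0, 0, 0.014, 0],
    [-1, 0, 0, 0.02, 0],
    [-1, 0, 0, 0.02, 0],
    [-1, 0, 0, 0.02, 0]
  ]
}}

```text
clock: 13.45
position: [0.6182, 0.2708, 0.045]
eef_rot: [-179.9, 0.0, -90.0]
contact_force: [0.7, -0.6, -2.1]
gripper_width: 0.359
grasp_force: 30.0
```

Request:
{"name": "arm_command", "arguments": {
  "rows": [
    [-1, 0, 0, 0.002, 0],
    [-1, 0, 0, 0.004, 0],
    [-1, 0, 0, 0.005, 0],
    [-1, 0, 0, 0.005, 0],
    [-1, 0, 0, 0.005, 0]
  ]
}}

```text
clock: 13.95
position: [0.6183, 0.2708, 0.0442]
eef_rot: [-179.9, 0.0, -90.0]
contact_force: [-2.1, -0.7, 4.8]
gripper_width: 0.363
grasp_force: 30.0
```

Request:
{"name": "arm_command", "arguments": {
  "rows": [
    [-0.1, 0, 0, 0, 0],
    [0.2, 0, 0, 0, 0],
    [0.6, 0, 0, 0, 0],
    [1, 0, 0, 0, 0],
    [1, 0, 0, 0, 0]
  ]
}}

```text
clock: 14.45
position: [0.618, 0.2705, 0.0425]
eef_rot: [180.0, -0.0, -90.0]
contact_force: [-0.7, 0.3, -0.3]
gripper_width: 0.721
grasp_force: 0.0
```

Request:
{"name": "arm_command", "arguments": {
  "rows": [
    [1, 0, 0, -0.05, 0],
    [1, 0, 0, -0.15, 0],
    [1, 0, 0, -0.3, 0],
    [1, 0, 0, -0.42, 0],
    [1, 0, 0, -0.42, 0]
  ]
}}

```text
clock: 14.95
position: [0.6214, 0.2723, 0.1776]
eef_rot: [-179.2, 0.4, -89.9]
contact_force: [1.1, 0.4, 0.1]
gripper_width: 0.996
grasp_force: 0.0
```

Request:
{"name": "arm_command", "arguments": {
  "rows": [
    [1, 0.14, 0.07, 0, 0],
    [1, 0.28, 0.15, 0, 0],
    [1, 0.42, 0.22, 0, 0],
    [1, 0.54, 0.29, 0, 0],
    [1, 0.588, 0.312, 0, 0]
  ]
}}

```text
clock: 15.45
position: [0.522, 0.0914, 0.1696]
eef_rot: [180.0, 0.0, -90.1]
contact_force: [-0.1, 0.0, 0.0]
gripper_width: 0.999
grasp_force: 0.0
```

Request:
{"name": "arm_command", "arguments": {
  "rows": [
    [1, 0, 0, 0.08, 0],
    [1, 0, 0, 0.16, 0],
    [1, 0, 0, 0.16, 0],
    [1, 0, 0, 0.16, 0],
    [1, 0, 0, 0.16, 0]
  ]
}}

```text
clock: 15.95
position: [0.5256, 0.0949, 0.1221]
eef_rot: [-179.9, 0.0, -90.0]
contact_force: [0.2, -0.8, 0.6]
gripper_width: 1.003
grasp_force: 0.0
```

```bash
python3 - <<'E'
from h import *
from cell import readout, eyes
for n in("scene","side"):
    f=eyes.grab_frame(n); P=cloud(f)
    for k,c,r in(("L",(.634,-.102),.029),("M",(.525,.0925),.022),("S",(.618,.27),.016)): print(n,k,*holder(P,c,r))
print(readout.state()["position"])
E
```

```text
scene L [ 0.6333 -0.1016] 138 0.0006
scene M [0.5237 0.0947] 107 0.001
scene S [0.6174 0.2704] 78 0.0012
side L [ 0.6363 -0.1003] 203 0.0016
side M [0.5264 0.096 ] 120 0.0019
side S [0.62   0.2718] 68 0.0027
[0.52525296 0.09477852 0.12198177]
```

Small holder is placed within about 1 mm. Now grasping the medium.

Request:
{"name": "arm_command", "arguments": {
  "rows": [
    [1, 0, 0, 0.08, 0],
    [1, 0, 0, 0.16, 0],
    [1, 0, 0, 0.22, 0],
    [1, 0, 0, 0.255, 0],
    [1, 0, 0, 0.255, 0]
  ]
}}

```text
clock: 16.55
position: [0.5239, 0.094, 0.0435]
eef_rot: [179.9, -0.1, -90.0]
contact_force: [-0.4, 0.1, 1.0]
gripper_width: 1.001
grasp_force: 0.0
```

Request:
{"name": "arm_command", "arguments": {
  "rows": [
    [0, 0, 0, 0, 0],
    [-0.5, 0, 0, 0, 0],
    [-1, 0, 0, 0, 0],
    [-1, 0, 0, 0, 0],
    [-1, 0, 0, 0, 0]
  ]
}}

```text
clock: 17.05
position: [0.5245, 0.0942, 0.0446]
eef_rot: [-180.0, 0.0, -90.0]
contact_force: [-0.1, 0.5, -0.5]
gripper_width: 0.635
grasp_force: 0.0
```

Request:
{"name": "arm_command", "arguments": {
  "rows": [
    [-1, 0, 0, 0, 0],
    [-1, 0, 0, 0, 0],
    [-1, 0, 0, 0, 0],
    [-1, 0, 0, 0, 0],
    [-1, 0, 0, 0, 0]
  ]
}}

```text
clock: 17.55
position: [0.5244, 0.0942, 0.0444]
eef_rot: [-180.0, 0.0, -90.0]
contact_force: [-0.6, -0.4, 2.1]
gripper_width: 0.494
grasp_force: 30.0
```

Request:
{"name": "arm_command", "arguments": {
  "rows": [
    [-1, 0, 0, -0.05, 0],
    [-1, 0, 0, -0.15, 0],
    [-1, 0, 0, -0.28, 0],
    [-1, 0, 0, -0.43, 0],
    [-1, 0, 0, -0.43, 0]
  ]
}}

```text
clock: 18.05
position: [0.5279, 0.0954, 0.1792]
eef_rot: [-179.3, 0.2, -89.9]
contact_force: [0.6, 0.8, -2.6]
gripper_width: 0.498
grasp_force: 30.0
```

Request:
{"name": "arm_command", "arguments": {
  "rows": [
    [-1, 0.08, 0, 0, 0],
    [-1, 0.2, 0, 0, 0],
    [-1, 0.33, 0, 0, 0],
    [-1, 0.46, 0, 0, 0],
    [-1, 0.59, 0.007, 0, 0]
  ]
}}

```text
clock: 18.55
position: [0.5211, -0.084, 0.1716]
eef_rot: [179.8, 0.0, -90.0]
contact_force: [0.6, 0.2, -2.4]
gripper_width: 0.495
grasp_force: 30.0
```

Request:
{"name": "arm_command", "arguments": {
  "rows": [
    [-1, 0.13, 0, 0, 0],
    [-1, 0.28, 0, 0, 0],
    [-1, 0.43, 0, 0, 0],
    [-1, 0.54, 0, 0, 0],
    [-1, 0.582, 0, 0, 0]
  ]
}}

```text
clock: 19.05
position: [0.5209, -0.2598, 0.1711]
eef_rot: [179.8, 0.1, -90.2]
contact_force: [-0.1, -0.0, -3.2]
gripper_width: 0.5
grasp_force: 30.0
```

Request:
{"name": "arm_command", "arguments": {
  "rows": [
    [-1, 0, 0, 0, 0],
    [-1, 0, 0, 0, 0],
    [-1, 0, 0, 0, 0],
    [-1, 0, 0, 0, 0]
  ]
}}

```text
clock: 19.45
position: [0.5224, -0.2562, 0.1732]
eef_rot: [180.0, 0.0, -89.9]
contact_force: [-0.4, -0.3, -3.0]
gripper_width: 0.497
grasp_force: 30.0
```

Request:
{"name": "arm_command", "arguments": {
  "rows": [
    [-1, 0, 0, 0.1, 0],
    [-1, 0, 0, 0.22, 0],
    [-1, 0, 0, 0.33, 0],
    [-1, 0, 0, 0.4, 0],
    [-1, 0, 0, 0.41, 0]
  ]
}}

```text
clock: 19.95
position: [0.5204, -0.256, 0.0474]
eef_rot: [179.6, 0.1, -90.0]
contact_force: [-0.5, 0.4, -2.8]
gripper_width: 0.499
grasp_force: 30.0
```

Request:
{"name": "arm_command", "arguments": {
  "rows": [
    [-1, 0, 0, 0.008, 0],
    [-1, 0, 0, 0.014, 0],
    [-1, 0, 0, 0.02, 0],
    [-1, 0, 0, 0.024, 0],
    [-1, 0, 0, 0.024, 0]
  ]
}}

```text
clock: 20.45
position: [0.523, -0.2575, 0.0444]
eef_rot: [-179.9, -0.0, -90.0]
contact_force: [-0.1, 0.8, 2.5]
gripper_width: 0.497
grasp_force: 30.0
```

Contact. Release, lift, then head for the large at (0.6345, −0.1015): +0.112 in x, +0.156 in y.

Request:
{"name": "arm_command", "arguments": {
  "rows": [
    [0.1, 0, 0, 0, 0],
    [0.4, 0, 0, 0, 0],
    [0.7, 0, 0, 0, 0],
    [1, 0, 0, 0, 0],
    [1, 0, 0, 0, 0]
  ]
}}

```text
clock: 20.95
position: [0.5223, -0.2575, 0.043]
eef_rot: [-180.0, -0.0, -90.0]
contact_force: [0.0, 0.4, 0.9]
gripper_width: 0.83
grasp_force: 0.0
```

Request:
{"name": "arm_command", "arguments": {
  "rows": [
    [1, 0, 0, -0.05, 0],
    [1, 0, 0, -0.15, 0],
    [1, 0, 0, -0.3, 0],
    [1, 0, 0, -0.42, 0],
    [1, 0, 0, -0.42, 0]
  ]
}}

```text
clock: 21.45
position: [0.5257, -0.2586, 0.1753]
eef_rot: [-179.3, -0.2, -89.9]
contact_force: [0.6, 0.3, -0.4]
gripper_width: 0.996
grasp_force: 0.0
```

Request:
{"name": "arm_command", "arguments": {
  "rows": [
    [1, -0.12, -0.09, 0, 0],
    [1, -0.25, -0.18, 0, 0],
    [1, -0.37, -0.27, 0, 0],
    [1, -0.5, -0.36, 0, 0],
    [1, -0.52, -0.373, 0, 0]
  ]
}}

```text
clock: 21.95
position: [0.6364, -0.0975, 0.1678]
eef_rot: [-180.0, 0.0, -89.7]
contact_force: [0.7, 0.2, 0.1]
gripper_width: 1.001
grasp_force: 0.0
```

Request:
{"name": "arm_command", "arguments": {
  "rows": [
    [1, 0, 0, 0.08, 0],
    [1, 0, 0, 0.16, 0],
    [1, 0, 0, 0.16, 0],
    [1, 0, 0, 0.16, 0],
    [1, 0, 0, 0.16, 0]
  ]
}}

```text
clock: 22.45
position: [0.6349, -0.1019, 0.1225]
eef_rot: [-179.9, -0.0, -90.0]
contact_force: [0.3, 0.1, 0.6]
gripper_width: 1.001
grasp_force: 0.0
```

Request:
{"name": "arm_command", "arguments": {
  "rows": [
    [1, 0, 0, 0.08, 0],
    [1, 0, 0, 0.16, 0],
    [1, 0, 0, 0.22, 0],
    [1, 0, 0, 0.255, 0],
    [1, 0, 0, 0.255, 0]
  ]
}}

```text
clock: 22.95
position: [0.6338, -0.1016, 0.0441]
eef_rot: [179.9, -0.0, -90.0]
contact_force: [0.2, -0.1, -0.1]
gripper_width: 0.999
grasp_force: 0.0
```

Request:
{"name": "arm_command", "arguments": {
  "rows": [
    [0, 0, 0, 0, 0],
    [-0.5, 0, 0, 0, 0],
    [-1, 0, 0, 0, 0],
    [-1, 0, 0, 0, 0],
    [-1, 0, 0, 0, 0]
  ]
}}

```text
clock: 23.45
position: [0.6344, -0.1014, 0.0451]
eef_rot: [-180.0, 0.0, -90.0]
contact_force: [-0.2, -0.1, 2.1]
gripper_width: 0.657
grasp_force: 30.0
```

Request:
{"name": "arm_command", "arguments": {
  "rows": [
    [-1, 0, 0, 0, 0],
    [-1, 0, 0, 0, 0],
    [-1, 0, 0, 0, 0]
  ]
}}

```text
clock: 23.75
position: [0.6344, -0.1014, 0.0451]
eef_rot: [-180.0, -0.0, -90.0]
contact_force: [-0.1, 0.7, 4.3]
gripper_width: 0.662
grasp_force: 30.0
```

Request:
{"name": "arm_command", "arguments": {
  "rows": [
    [-1, 0, 0, -0.05, 0],
    [-1, 0, 0, -0.15, 0],
    [-1, 0, 0, -0.28, 0],
    [-1, 0, 0, -0.43, 0],
    [-1, 0, 0, -0.43, 0]
  ]
}}

```text
clock: 24.25
position: [0.6377, -0.1017, 0.1798]
eef_rot: [-179.3, -0.0, -89.9]
contact_force: [2.0, 0.0, -2.6]
gripper_width: 0.66
grasp_force: 30.0
```

Request:
{"name": "arm_command", "arguments": {
  "rows": [
    [-1, -0.08, 0.05, 0, 0],
    [-1, -0.19, 0.11, 0, 0],
    [-1, -0.31, 0.18, 0, 0],
    [-1, -0.43, 0.25, 0, 0],
    [-1, -0.55, 0.31, 0, 0]
  ]
}}

```text
clock: 24.75
position: [0.5382, 0.0643, 0.1709]
eef_rot: [179.7, -0.0, -90.1]
contact_force: [-0.1, 0.6, -4.7]
gripper_width: 0.656
grasp_force: 30.0
```

Request:
{"name": "arm_command", "arguments": {
  "rows": [
    [-1, -0.07, 0.04, 0, 0],
    [-1, -0.101, 0.061, 0, 0],
    [-1, -0.101, 0.061, 0, 0],
    [-1, -0.101, 0.061, 0, 0],
    [-1, -0.101, 0.061, 0, 0]
  ]
}}

```text
clock: 25.25
position: [0.523, 0.093, 0.1729]
eef_rot: [179.9, -0.0, -90.1]
contact_force: [0.1, -0.5, -5.3]
gripper_width: 0.659
grasp_force: 30.0
```

Request:
{"name": "arm_command", "arguments": {
  "rows": [
    [-1, 0, 0, 0.1, 0],
    [-1, 0, 0, 0.22, 0],
    [-1, 0, 0, 0.33, 0],
    [-1, 0, 0, 0.4, 0],
    [-1, 0, 0, 0.41, 0]
  ]
}}

```text
clock: 25.75
position: [0.5212, 0.092, 0.0475]
eef_rot: [179.6, -0.2, -90.1]
contact_force: [-0.1, 0.2, -4.5]
gripper_width: 0.656
grasp_force: 30.0
```

Request:
{"name": "arm_command", "arguments": {
  "rows": [
    [-1, 0, 0, 0.008, 0],
    [-1, 0, 0, 0.014, 0],
    [-1, 0, 0, 0.02, 0],
    [-1, 0, 0, 0.023, 0],
    [-1, 0, 0, 0.023, 0]
  ]
}}

```text
clock: 26.25
position: [0.5237, 0.0942, 0.0451]
eef_rot: [-179.9, 0.0, -90.0]
contact_force: [-1.7, -0.9, 2.3]
gripper_width: 0.655
grasp_force: 30.0
```

Request:
{"name": "arm_command", "arguments": {
  "rows": [
    [0.4, 0, 0, 0, 0],
    [0.7, 0, 0, 0, 0],
    [1, 0, 0, 0, 0],
    [1, 0, 0, 0, 0],
    [1, 0, 0, 0, 0]
  ]
}}

```text
clock: 26.75
position: [0.523, 0.0939, 0.0436]
eef_rot: [-180.0, 0.0, -90.0]
contact_force: [-0.5, -0.1, 0.1]
gripper_width: 0.955
grasp_force: 0.0
```

Request:
{"name": "arm_command", "arguments": {
  "rows": [
    [1, 0, 0, -0.05, 0],
    [1, 0, 0, -0.15, 0],
    [1, 0, 0, -0.3, 0],
    [1, 0, 0, -0.45, 0],
    [1, 0, 0, -0.55, 0]
  ]
}}

```text
clock: 27.25
position: [0.5238, 0.0941, 0.2122]
eef_rot: [-179.7, 0.1, -90.0]
contact_force: [0.9, 0.3, 0.1]
gripper_width: 0.999
grasp_force: 0.0
```

Request:
{"name": "arm_command", "arguments": {
  "rows": [
    [1, 0, 0, 0, 0],
    [1, 0, 0, 0, 0],
    [1, 0, 0, 0, 0],
    [1, 0, 0, 0, 0]
  ]
}}

```text
clock: 27.65
position: [0.5221, 0.0936, 0.2071]
eef_rot: [179.8, -0.1, -90.0]
contact_force: [-0.5, -0.4, 0.1]
gripper_width: 1.003
grasp_force: 0.0
```

```bash
python3 - <<'E'
from h import *
from cell import eyes
for n in("scene","side"):
    f=eyes.grab_frame(n); P=cloud(f); cv2.imwrite(f"pics/{n}9.png",f["color"][...,::-1])
    for t in tops(f,P): print(*t)
    for k,c,r in(("L",(.523,.094),.029),("M",(.5225,-.257),.022),("S",(.618,.27),.016)): print(n,k,*holder(P,c,r))
E
```

```text
[380. 176.] 356 [617.9 270. ] [65.4 69.1] 20.3 0.0193
[310. 205.] 781 [522.9  93.3] [107.5 105.8] 17.8 0.0194
[294. 280.] 950 [ 633.4 -101.4] [77.6 79.2] 43.5 0.0196
[209. 307.] 1037 [ 521.5 -256.2] [86.2 88.1] 76.4 0.0197
scene L [0.5229 0.094 ] 139 0.0009
scene M [ 0.5218 -0.2572] 121 0.0006
scene S [0.6177 0.2704] 78 0.001
[336. 181.] 219 [620.1 268.2] [67.2 70.4] 19.5 0.0215
[309. 216.] 633 [524.1  94.6] [106.9 111.1] 16.5 0.0214
[362. 257.] 602 [ 634.3 -102.1] [78.8 80. ] 15.5 0.0214
[322. 308.] 887 [ 523.4 -257.2] [89.4 85.9] 76.0 0.021
side L [0.5256 0.0956] 160 0.0018
side M [ 0.5249 -0.2558] 177 0.0011
side S [0.6197 0.2713] 76 0.0022
```

View pics/side9.png

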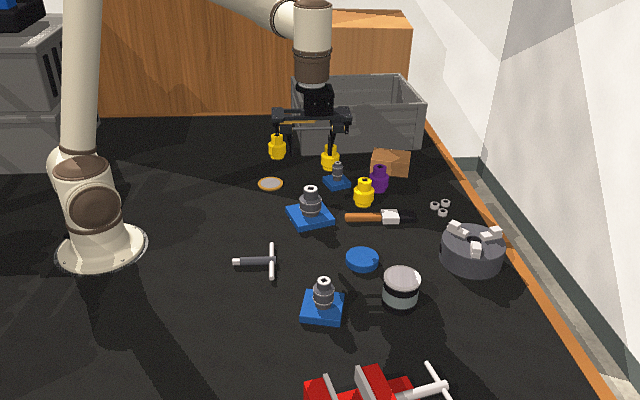

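The picture shows the holders upright on their own stands: large at (310,205), medium at (322,295) and small at (337,176). The round stand at (362,258) is empty and the bystanders haven't moved. Each holder is within 3 mm of its stand's middle, so I'm handing in.

```bash
python3 -c "
from cell import bot
print(bot.finish_job())"
```

```text
the job is handed in; nothing more can be done
None
```

I handed the job in at about 28 s: each tap holder stands upright and released within about 3 mm of the middle of its own square stand, the round stand is empty, and the tin, chuck key and brush look unmoved; the hand-in returned no verdict.

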